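# Set the sweet portioner to the third click and start it

### The arm

A 6-joint arm with a two-finger parallel gripper is mounted at the origin on the work surface. World frame = base frame: x ahead of the robot, y to its left, z up, the work surface at z = 0. Lengths are in m, angles in degrees, forces in N, time in s.
With the tool pointing down it reaches from about 0.25 to 0.725 m from the base axis. Payload 9.7 kg.
Tool frame: the origin (TCP) lies on the centre line of the jaws, within the pads' length; the fingertips stand 22 mm ahead of it and the grasp point (between the pads) lies 3 mm ahead of it; z points along the fingers, y is the direction in which the jaws open and shut (so a half turn about z gives the same grasp; the last joint's range is limited). The gripper opens to 85 mm and grips with 20 to 120 N. Pads are 22 mm wide; open, the fingers measure 114 mm over their backs; the gripper's body (76 mm by 85 mm) begins 54 mm behind the grasp point. The pads swing forward as they close: fully open they stand 13 mm farther back than shut.
Start: joints at [-76.834, 4.979, 10.078, 95.1, 0, 90], TCP at [0.125, -0.536, 0.253] pointing down, gripper open.
Joint ranges: [-179.16, 179.16], [-48.56, 103.87], [-65.8, 70.77], [-126.05, 130.52], [-82.76, 87.17], [-180, 180]. Speed limits (degrees/s): [127.2, 127.2, 147.25, 180, 180, 180].

### API

Orientations are given as [roll, pitch, yaw] about the fixed x, y, z axes, in that order (R = Rz(yaw) Ry(pitch) Rx(roll)).
In Python, from workcell import get_obs, camera, camera_params, job_done gives the robot as it stands.
- The arm moves only by the tool servo_tool, never from a script. Its argument "steps" is a list of rows, each an object of numbers: "x", "y", "z": the shift along the world's x, y, z in mm; "yaw": the turn about the world's z in degrees. A call has 1 to 12 rows; each row is the pose to reach, as a shift and turn from the pose measured when the call began; what a row does not reach only later rows make up. A row lasts 1/8 s, in which the tool goes at most 62.5 mm and 10.7 degrees, less where a joint would pass 70% of its speed; a pose out of reach is approached as far as the arm can. A call with a gripper value outside its range is refused whole. "grip" is the finger opening in mm, from 0 to 85.4, set as the call begins (left out, the last holds). The fingers move at their own pace and stop on an object; "grip_force" is the grip in N (left out, the last holds). Time passes only in rows, so rows that repeat a pose let the fingers close. It gives the time, the measured TCP pose, the force and the opening at its end, in the units of the state.
- get_obs(): the state, without advancing time (a new reading comes with each control period).
- camera(name): name is "side" or "top" or "wrist"; returns (picture, depth): 480x640x3 uint8, red, green, blue; 480x640 float32, m along the optical axis (not along the pixel's ray), 0 where there is no reading.
- camera_params(name): a dict with "intrinsics" (3x3 intrinsics, pixels), "rvec" (rotation vector, rad) and "tvec" (3), from world to camera coordinates, as OpenCV has them; the wrist camera has in their place "hand_eye" (4x4, takes a point from camera to tool coordinates, whose origin is the TCP and whose axes are the flange's). Camera axes: x right, y down, z forward; pixel columns grow to the right and rows downward; lengths in m; the calibration is good to about 2 mm. A picture is of the moment at which its call begins: read the wrist's pose just before it. camera_params takes no time and is no camera call.
- job_done(): hands the job in, once; it reports no verdict.
The state is a dict: "time": time; "q": joint angles; "qd": joint speeds; "joint_efforts": joint torques, N m; "ee_pos": TCP position; "tcp_rot": TCP orientation; "wrist_force": force on the tool from outside, world axes, zero at the start; "torque": the same for the moment, N m; "opening": finger opening in m.
Only numpy, scipy, OpenCV 4.12 (cv2) and the standard library are available. Lean on these libraries where they do the work, as an engineer would, in place of code of your own. Each camera call takes 0.05 s, during which the arm holds its last target.

### The job

Set the portion size on the sweet portioner: with a fingertip, gently slide its red lever away from the plain end of its slot, feeling the clicks, and leave it resting in the third click without ever overrunning into the fourth. Then press the green start button fully down and let it go. Do it all by pushing: do not pinch or lift anything, and leave the jars, the lid and the loose sweets where they are.

Things in the scene. Friction and masses are not known exactly. Their poses are not given: they have to be found in the camera images.
- portioner: Fixed white console; origin on the table under its middle; x from its front (robot side) to its back, y to the robot's left, z up. Console x -80 to +70, y -160 to +160, deck at z = 60 mm. Black lever slot along y at x = -25, y -64 to +64. Behind it a grey drive and a steel trough of orange sweets: x 90 to 190, y -240 to +200, up to 190 mm high.
- portion_lever (a joint): Slide of the red lever along the portioner's +y, in m: 0 at the plain (-y) end, 0.100 at the far stop; lever centre at portioner y = value - 0.050. Starts at 0 to 0.013 on the plain run. Rests of itself in clicks at 0.032 (first), 0.048, 0.064 (third), 0.080, 0.096, each with a black tick on the deck; the humps before them are at 0.024, 0.040, 0.056, 0.072, 0.088.
- lever_top (a point): Centre of the lever's top, 111 mm above the table. Upright red paddle, 30 mm along the portioner's x, 12 mm along y, 50 mm above the deck. Friction about 0.5 N; about 5 N starts it out of a click or over the first hump; past a hump's top the resistance drops and it jumps ahead of the finger by itself, 6 to 8 mm, into the next click.
- start (a joint): Travel of the green start button, in m: 0 released, 0.006 fully down; springs back. Fully down takes 5 N.
- start_top (a point): Centre of the green button's top face, 32 mm across, on a steel housing, 82 mm above the table; at portioner x = -25, y = +115 mm. Pressed straight down.
- jar_fill: clear plastic jar, 84 mm across, 105 mm tall, open mouth; origin at the centre of its underside; loose bystander, standing under the left end of the trough
- jar_empty: clear plastic jar, 84 mm across, 105 mm tall, open mouth; origin at the centre of its underside; loose bystander, beside the console, on its left or right
- jar_pink: clear plastic jar, 84 mm across, 105 mm tall, open mouth; origin at the centre of its underside; loose bystander, partly filled with pink sweets, beside the console, on its left or right
- lid: blue jar lid, 72 mm across, 12 mm thick, lying on the console's deck behind and to the right of the lever slot; origin at its underside's centre; loose bystander
- sweet_green: green coconut sweet, disc 40 mm across, 14 mm thick, on the table in front of the console; origin at its underside's centre; loose bystander
- sweet_orange: orange coconut sweet, disc 40 mm across, 14 mm thick, on the table in front of the console; origin at its underside's centre; loose bystander
- sweet_pink: pink coconut sweet, disc 40 mm across, 14 mm thick, on the table in front of the console; origin at its underside's centre; loose bystander

How it is judged (in metres and radians):
On the way, in this order (a step that is already met when the one before it is completed fails the run):
1. the lever rests in the third click, with no finger on it (value of joint portion_lever between 0.0605 and 0.0675 m and contact force between each of the arm, the fingers and portion_lever below 0.2 N), for 0.2 s.
2. the start button is fully down (value of joint portion_lever between 0.0605 and 0.0675 m and value of joint start above 0.0048 m), for 0.03 s.
At the end, for the whole second after the job is handed in: The lever is at rest in the third click (within 3.5 mm of 0.064), the start button is up again, and every jar, lid and sweet is within 20 mm of where it began (value of joint portion_lever between 0.0605 and 0.0675 m and value of joint start below 0.0015 m and velocity of joint portion_lever below 0.01 m/s and distance of each of jar_fill, jar_empty, jar_pink, lid, sweet_green, sweet_orange, sweet_pink from where it was at the start of the episode below 0.02 m); the robot touches nothing.
It fails at once if the lever overran the hump into the fourth click (value of joint portion_lever above 0.073 m).
It fails at once if the start button was pressed before the lever was in the third click (value of joint start above 0.004 m and not (value of joint portion_lever between 0.0605 and 0.0675 m)).
It fails at once if the lever was forced or pinched (over 25 N) (contact force between the fingers and portion_lever above 25 N).
It fails at once if a jar, the lid or a sweet was lifted or knocked away (distance of any of jar_fill, jar_empty, jar_pink, lid, sweet_green, sweet_orange, sweet_pink from where it was at the start of the episode above 0.03 m or angle between any of jar_fill, jar_empty, jar_pink's own z axis and vertical above 0.4 rad).
It also fails if it takes over 64 s, if anything falls off the work surface, if the arm or the gripper's body presses on something with over 40 N, if the wrist force passes 120 N, or if a joint passes its speed limit or range.

## Working session

There is one attempt and no reset: what is moved stays moved. The work goes in short steps, Python scripts to look and compute and a tool call to move; the robot and the scene stay as the last step left them, time stands still between calls to the robot, and variables do not carry over. Pictures are saved under pics/ and viewed, and the job is handed in when it is done.

Besides the shell and the picture viewer there is one more tool, called in YAML: its name, and indented under it one key for each argument. servo_tool: Moves the arm, as the interface text tells. Its arguments: {"type":"object","properties":{"steps":{"type":"array"},"grip":{"type":"number"},"grip_force":{"type":"number"}},"required":["steps"]}

```bash
mkdir -p pics; python3 - <<'E'
from workcell import *
import cv2,numpy as np
o=get_obs();print(o)
for n in ['side','top']:
    p,d=camera(n);cv2.imwrite(f'pics/{n}0.png',p[:,:,::-1]);np.save(f'{n}0.npy',d)
    print(n,camera_params(n))
print(camera_params('wrist'))
E
```

```text
{'time': 0.0, 'q': array([-7.68334516e+01,  5.01019762e+00,  1.00346956e+01,  9.50989797e+01,
       -9.02127591e-04,  8.99987901e+01]), 'qd': array([-0.00790661,  0.08455446, -0.04909725, -0.06184514,  0.0356367 ,
        0.00367681]), 'joint_efforts': array([-1.71438160e-04, -5.20384419e+01,  4.64808047e+01,  1.63295120e-02,
       -8.54031214e-05,  2.16636224e-06]), 'ee_pos': array([ 0.12523162, -0.5353516 ,  0.25259387]), 'tcp_rot': array([-1.79925518e+02,  9.00554000e-04,  1.31677595e+01]), 'wrist_force': array([-0.47424252, -0.1992588 ,  0.10065619]), 'torque': array([-0.01899794, -0.00044574,  0.00889497]), 'opening': 0.08526235071862107}
side {'intrinsics': array([[553.06815971,   0.        , 313.75971966],
       [  0.        , 553.06815971, 242.84717792],
       [  0.        ,   0.        ,   1.        ]]), 'rvec': array([ 2.23414594, -0.13010578,  0.09662116]), 'tvec': array([-0.58595685,  0.15612446,  0.97513792])}
top {'intrinsics': array([[477.03206826,   0.        , 321.75584618],
       [  0.        , 477.03206826, 239.303093  ],
       [  0.        ,   0.        ,   1.        ]]), 'rvec': array([ 2.12169579, -2.16969621,  0.14846129]), 'tvec': array([0.05403783, 0.5973649 , 0.82335919])}
{'intrinsics': array([[349.9532554 ,   0.        , 318.02482845],
       [  0.        , 349.9532554 , 242.94740846],
       [  0.        ,   0.        ,   1.        ]]), 'hand_eye': array([[ 3.37238734e-04, -9.60988331e-01, -2.76588710e-01,
         7.10153401e-02],
       [ 9.99999939e-01,  3.48358157e-04,  8.93235858e-06,
        -5.02881408e-05],
       [ 8.77680410e-05, -2.76588697e-01,  9.60988390e-01,
        -1.21436797e-01],
       [ 0.00000000e+00,  0.00000000e+00,  0.00000000e+00,
         1.00000000e+00]])}
```

View pics/side0.png

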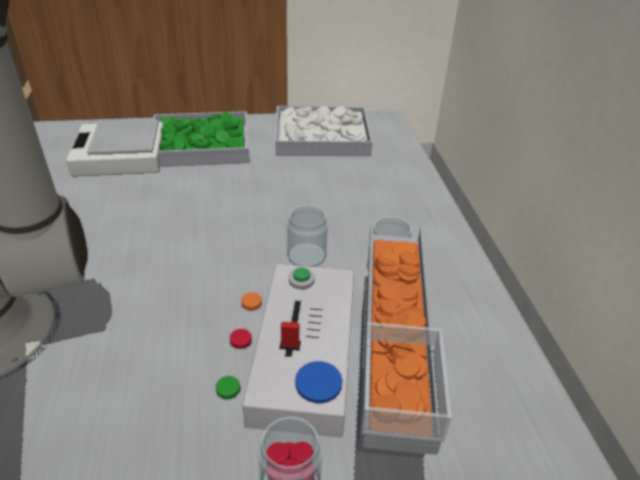

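View pics/top0.png

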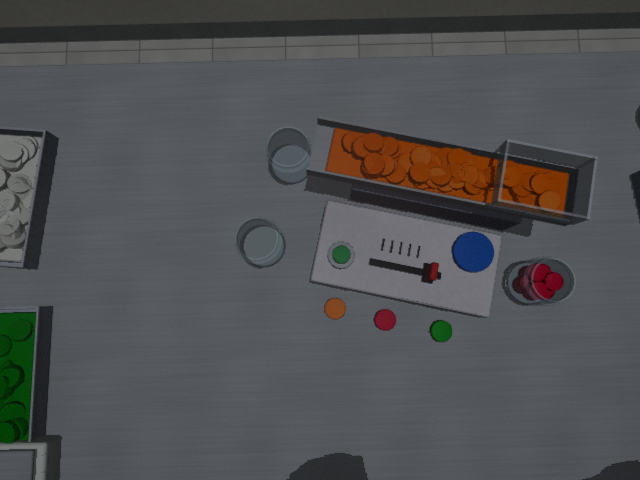

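Top view: button at about (341,255), lever at (432,271), console corners near (328,203), (502,233), (489,316), (311,282), lid at (473,251). I'll zoom in and localise these.

```bash
cat > h.py <<'E'
import numpy as np,cv2
from workcell import camera_params
def ray(n,u,v,z):
    c=camera_params(n);R=cv2.Rodrigues(c['rvec'])[0];t=c['tvec'];K=c['intrinsics']
    C=-R.T@t;d=R.T@np.linalg.inv(K)@[u,v,1.];return C+d*(z-C[2])/d[2]
def proj(n,P):
    c=camera_params(n);return cv2.projectPoints(np.array(P,float).reshape(-1,3),c['rvec'],c['tvec'],c['intrinsics'],None)[0].reshape(-1,2)
def portw(o,yaw,P):
    c,s=np.cos(yaw),np.sin(yaw);P=np.array(P,float);return np.c_[o[0]+c*P[:,0]-s*P[:,1],o[1]+s*P[:,0]+c*P[:,1],P[:,2]]
E
python3 - <<'E'
from h import *
from scipy.optimize import least_squares
def blobs(n):
    p=cv2.imread(f'pics/{n}0.png');h=cv2.cvtColor(p,cv2.COLOR_BGR2HSV)
    out={}
    for nm,(lo,hi) in dict(green=((45,100,30),(80,255,255)),blue=((105,120,40),(125,255,255)),red=((0,170,40),(6,255,255))).items():
        m=cv2.inRange(h,lo,hi);k,l,s,c=cv2.connectedComponentsWithStats(m)
        print(n,nm,[(s[i].tolist(),c[i].round(1).tolist()) for i in range(1,k) if s[i][4]>40])
blobs('top');blobs('side')
c=cv2.imread('pics/top0.png')[190:330,300:510];cv2.imwrite('pics/topc.png',cv2.resize(c,None,fx=3.8,fy=3.8,interpolation=cv2.INTER_CUBIC))
c=cv2.imread('pics/side0.png')[250:440,220:370];cv2.imwrite('pics/sidec.png',cv2.resize(c,None,fx=3.15,fy=3.15,interpolation=cv2.INTER_CUBIC))
E
```

```text
top green [([333, 246, 17, 17, 237], [340.9, 254.0]), ([0, 312, 36, 132, 4078], [15.6, 373.5]), ([431, 320, 21, 22, 371], [441.0, 330.6])]
top blue [([453, 232, 41, 40, 1301], [472.9, 251.4])]
top red [([430, 263, 8, 17, 67], [433.8, 271.2])]
side green [([160, 112, 84, 38, 2542], [202.1, 132.3]), ([294, 268, 15, 13, 153], [301.1, 274.1]), ([216, 377, 24, 21, 402], [227.5, 386.9])]
side blue [([296, 362, 46, 41, 1465], [318.3, 381.6])]
side red [([282, 322, 17, 26, 375], [289.9, 334.5])]
```

View pics/topc.png

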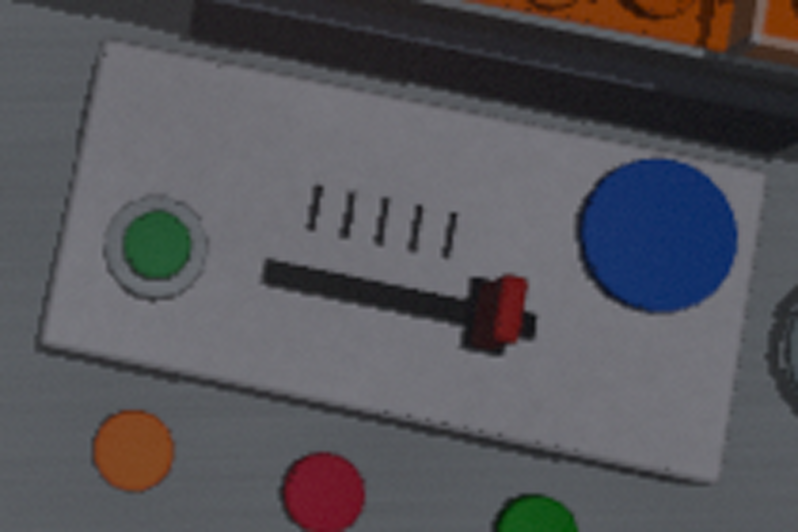

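View pics/sidec.png

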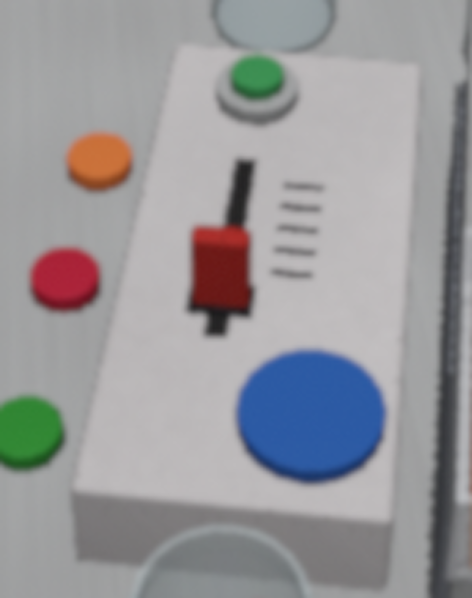

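```bash
cat > fit.py <<'E'
from h import *
from scipy.optimize import least_squares
T=np.array
top={'A':(105,43),'B':(765,172),'C':(718,482),'D':(40,348),'S1':(264,271),'S2':(535,326),'btn':(155.5,243.5),'t5':(315,208),'t4':(348,215),'t3':(382,221),'t2':(416,228),'t1':(450,235),'lev':(512,308)}
side={'D':(178,45),'A':(420,64),'B':(390,522),'C':(76,492),'S1':(246,160),'S2':(216,335),'btn':(257,76),'t5':(303,187),'t4':(300,208),'t3':(298,230),'t2':(295,252),'t1':(291,273),'lev':(220,237)}
def mod(p):
    tx,L=p[3],p[4]
    m={'A':(70,160,60),'B':(70,-160,60),'C':(-80,-160,60),'D':(-80,160,60),'S1':(-25,64,60),'S2':(-25,-64,60),'btn':(-25,115,82),'lev':(-25,L-50,111)}
    for i,v in enumerate((32,48,64,80,96)): m[f't{i+1}']=(tx,v-50,60)
    return m
def res(p,w=None,detail=False):
    m=mod(p);r=[];D=[]
    for n,dd,s,off in (('top',top,3.8,(300,190)),('side',side,3.15,(220,250))):
        if w and n!=w: continue
        ks=list(dd);P=portw(p[:2],p[2],[T(m[k])/1000. for k in ks])
        q=proj(n,P);o=T([T(dd[k])/s+off for k in ks]);e=q-o;r.append(e.ravel())
        D+= [(n,k,x.round(1).tolist()) for k,x in zip(ks,e)]
    return D if detail else np.concatenate(r)
for w in (None,'top','side'):
    f=least_squares(res,[.5,-.15,-.05,10,5],args=(w,),loss='soft_l1');p=f.x
    print(w,p.round(4),f.cost)
    if w is None: print(res(p,None,True)); P0=p
    print('lev,btn',portw(p[:2],p[2],[[-.025,(p[4]-50)/1000,.111],[-.025,.115,.082]]).round(4).tolist(), np.degrees(p[2]))
E
python3 fit.py
```

```text
None [ 0.5655 -0.1102 -0.2229  8.9637  7.9219] 13.99918047535275
[('top', 'A', [-1.1, -2.4]), ('top', 'B', [1.7, -1.4]), ('top', 'C', [1.3, 0.8]), ('top', 'D', [-0.9, -0.8]), ('top', 'S1', [-0.3, -0.3]), ('top', 'S2', [0.0, -0.3]), ('top', 'btn', [0.4, -0.2]), ('top', 't5', [-0.2, -0.4]), ('top', 't4', [0.0, -0.5]), ('top', 't3', [-0.0, -0.3]), ('top', 't2', [-0.1, -0.3]), ('top', 't1', [-0.1, -0.4]), ('top', 'lev', [0.4, -0.3]), ('side', 'D', [-1.9, -1.1]), ('side', 'A', [0.4, -0.8]), ('side', 'B', [1.4, 0.0]), ('side', 'C', [-2.9, -0.5]), ('side', 'S1', [-0.6, 0.0]), ('side', 'S2', [-0.7, 1.1]), ('side', 'btn', [-0.7, -1.8]), ('side', 't5', [-0.4, 0.4]), ('side', 't4', [-0.3, 0.4]), ('side', 't3', [-0.5, 0.2]), ('side', 't2', [-0.5, 0.3]), ('side', 't1', [-0.1, 0.8]), ('side', 'lev', [-0.2, -0.5])]
lev,btn [[0.5318, -0.1457, 0.111], [0.5666, 0.0075, 0.082]] -12.770858506922037
top [ 0.5646 -0.1102 -0.2216  9.2643  8.6927] 4.86407454428259
lev,btn [[0.5312, -0.145, 0.111], [0.5655, 0.0075, 0.082]] -12.697995867724028
side [ 0.5666 -0.1102 -0.2246  8.4685  6.5683] 6.766430888816988
lev,btn [[0.5325, -0.147, 0.111], [0.5678, 0.0075, 0.082]] -12.866848728781578
```

servo_tool:
  steps:
    - {"x": 39, "y": 33, "yaw": -3}
    - {"x": 79, "y": 67, "yaw": -6}
    - {"x": 118, "y": 100, "yaw": -9}
    - {"x": 158, "y": 133, "yaw": -12}
    - {"x": 197, "y": 167, "yaw": -15}
    - {"x": 236, "y": 200, "yaw": -18}
    - {"x": 276, "y": 233, "yaw": -21}
    - {"x": 315, "y": 266, "yaw": -24}
    - {"x": 354, "y": 300, "yaw": -25.9}
    - {"x": 394, "y": 333, "yaw": -25.9}
    - {"x": 394, "y": 333, "yaw": -25.9}
    - {"x": 394, "y": 333, "yaw": -25.9}
  grip: 0
  grip_force: 40

```text
schema error: expected keys x, y, z, yaw
```

servo_tool:
  steps:
    - {"x": 39, "y": 33, "z": 0, "yaw": -3}
    - {"x": 79, "y": 67, "z": 0, "yaw": -6}
    - {"x": 118, "y": 100, "z": 0, "yaw": -9}
    - {"x": 158, "y": 133, "z": 0, "yaw": -12}
    - {"x": 197, "y": 167, "z": 0, "yaw": -15}
    - {"x": 236, "y": 200, "z": 0, "yaw": -18}
    - {"x": 276, "y": 233, "z": 0, "yaw": -21}
    - {"x": 315, "y": 266, "z": 0, "yaw": -24}
    - {"x": 354, "y": 300, "z": 0, "yaw": -25.9}
    - {"x": 394, "y": 333, "z": 0, "yaw": -25.9}
    - {"x": 394, "y": 333, "z": 0, "yaw": -25.9}
    - {"x": 394, "y": 333, "z": 0, "yaw": -25.9}
  grip: 0
  grip_force: 40

```text
time: 1.6
ee_pos: [0.519, -0.2023, 0.2522]
tcp_rot: [-179.9, 0.1, -12.7]
wrist_force: [-0.4, 0.1, -0.3]
opening: 0.0001
```

```bash
python3 - <<'E'
from workcell import *
import cv2
p,d=camera('wrist');cv2.imwrite('pics/w1.png',p[:,:,::-1])
E
```

```text
(no output)
```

View pics/w1.png

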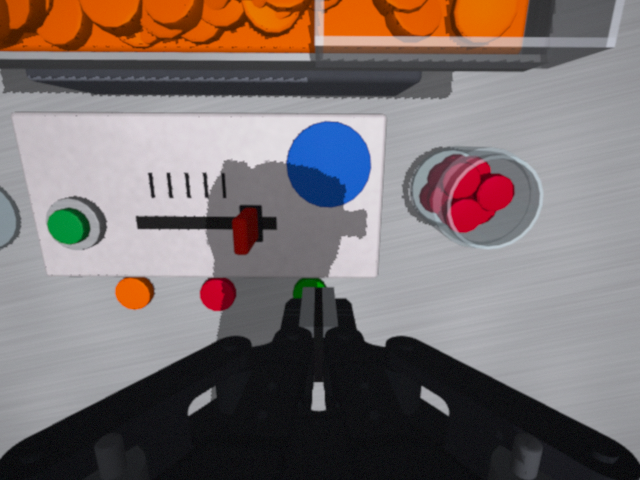

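```bash
cat >> h.py <<'E'
from scipy.spatial.transform import Rotation as Rn
def wproj(o,P):
    c=camera_params('wrist');H=np.eye(4);H[:3,:3]=Rn.from_euler('xyz',o['tcp_rot'],degrees=True).as_matrix();H[:3,3]=o['ee_pos']
    M=np.linalg.inv(H@c['hand_eye']);P=np.array(P).reshape(-1,3);q=P@M[:3,:3].T+M[:3,3];q=q@c['intrinsics'].T;return q[:,:2]/q[:,2:]
E
python3 - <<'E'
from h import *
from workcell import get_obs
o=get_obs()
pc=(.5655,-.1102);a=-.2229
P=portw(pc,a,[[-.025,-.042,.111],[-.025,.115,.082],[-.025,.064,.06],[-.025,-.064,.06],[.070,-.16,.06],[-.08,-.16,.06]]+[[.009,v-.05,.06] for v in(.032,.064,.096)])
print(wproj(o,P).round(1).tolist())
print(wproj(o,[o['ee_pos']+[0,0,-.022]]))
E
python3 -c "
import cv2;c=cv2.imread('pics/w1.png')[150:360,20:400];cv2.imwrite('pics/w1c.png',cv2.resize(c,None,fx=2,fy=2,interpolation=cv2.INTER_CUBIC))"
```

```text
[[243.4, 236.7], [67.6, 227.7], [139.5, 222.1], [278.8, 222.2], [389.3, 112.2], [380.4, 278.3], [226.1, 184.9], [190.2, 184.9], [154.3, 184.9]]
[[318.75026051 306.21775671]]
```

View pics/w1c.png

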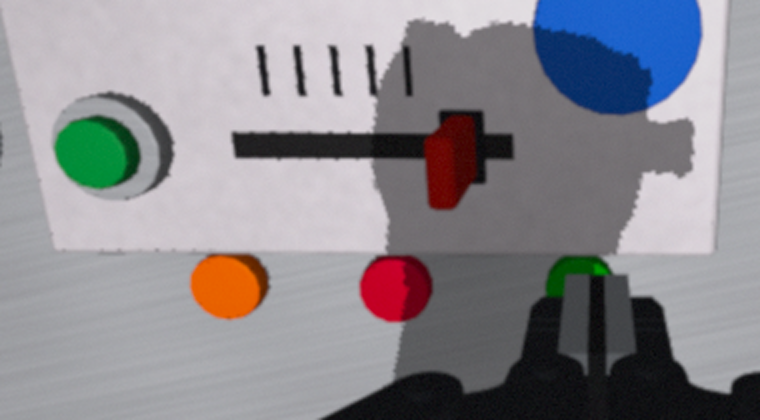

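servo_tool:
  steps:
    - {"x": 0, "y": 0, "z": -25, "yaw": 0}
    - {"x": 0, "y": 0, "z": -50, "yaw": 0}
    - {"x": 0, "y": 0, "z": -75, "yaw": 0}
    - {"x": 0, "y": 0, "z": -100, "yaw": 0}
    - {"x": 0, "y": 0, "z": -120, "yaw": 0}
    - {"x": 0, "y": 0, "z": -135, "yaw": 0}
    - {"x": 1.8, "y": 8, "z": -135, "yaw": 0}
    - {"x": 3.6, "y": 16, "z": -135, "yaw": 0}
    - {"x": 5.4, "y": 24, "z": -135, "yaw": 0}
    - {"x": 7.0, "y": 31, "z": -135, "yaw": 0}
    - {"x": 7.0, "y": 31, "z": -135, "yaw": 0}
    - {"x": 7.0, "y": 31, "z": -135, "yaw": 0}

```text
time: 3.15
ee_pos: [0.5257, -0.1718, 0.1175]
tcp_rot: [-179.9, 0.0, -12.7]
wrist_force: [0.3, 0.1, -0.2]
opening: -0.0001
```

```bash
python3 - <<'E'
from workcell import *
import cv2
p,d=camera('wrist');cv2.imwrite('pics/w2.png',p[:,:,::-1])
o=get_obs();print(o['ee_pos'],o['wrist_force'])
E
```

```text
[ 0.52572098 -0.17186866  0.11755459] [-0.51347252  0.11432439  0.82631069]
```

View pics/w2.png

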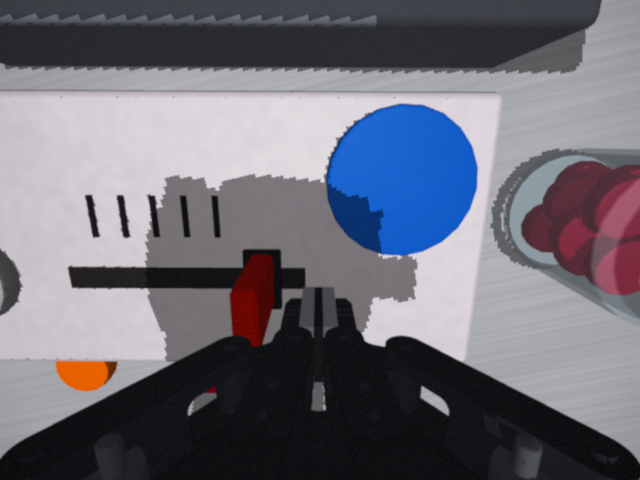

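servo_tool:
  steps:
    - {"x": 0.2, "y": 1, "z": 0, "yaw": 0}
    - {"x": 0.4, "y": 2, "z": 0, "yaw": 0}
    - {"x": 0.7, "y": 3, "z": 0, "yaw": 0}
    - {"x": 0.9, "y": 4, "z": 0, "yaw": 0}
    - {"x": 1.1, "y": 5, "z": 0, "yaw": 0}
    - {"x": 1.4, "y": 6, "z": 0, "yaw": 0}
    - {"x": 1.6, "y": 7, "z": 0, "yaw": 0}
    - {"x": 1.8, "y": 8, "z": 0, "yaw": 0}

```text
time: 4.2
ee_pos: [0.5275, -0.1638, 0.1175]
tcp_rot: [-179.9, 0.0, -12.8]
wrist_force: [0.7, -0.0, -0.1]
opening: 0.0
```

servo_tool:
  steps:
    - {"x": 0.2, "y": 1, "z": 0, "yaw": 0}
    - {"x": 0.4, "y": 2, "z": 0, "yaw": 0}
    - {"x": 0.7, "y": 3, "z": 0, "yaw": 0}
    - {"x": 0.9, "y": 4, "z": 0, "yaw": 0}

```text
time: 4.7
ee_pos: [0.5284, -0.1598, 0.1175]
tcp_rot: [-180.0, 0.0, -12.8]
wrist_force: [0.5, -0.1, -0.5]
opening: -0.0001
```

```bash
cat > look.py <<'E'
import sys
from h import *
from workcell import *
o=get_obs();f=o['wrist_force'];d=np.array([.2211,.9753])
yp=(o['ee_pos'][:2]-[.5655,-.1102])@d*1000
p,_=camera('wrist');cv2.imwrite(f'pics/{sys.argv[1]}.png',p[:,:,::-1])
q,_=camera('top');c=q[190:330,300:510,::-1];cv2.imwrite(f'pics/{sys.argv[1]}t.png',cv2.resize(c,None,fx=3.8,fy=3.8,interpolation=cv2.INTER_CUBIC))
print('t',o['time'],'tip y',yp.round(2),'F along',(f[:2]@d).round(2),f.round(2))
E
python3 look.py w3
```

```text
t 4.7 tip y -56.56 F along -0.04 [ 0.46 -0.14 -0.49]
```

View pics/w3.png

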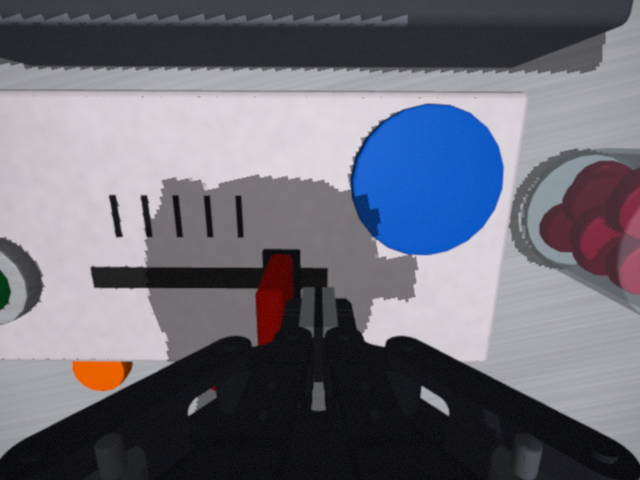

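View pics/w3t.png

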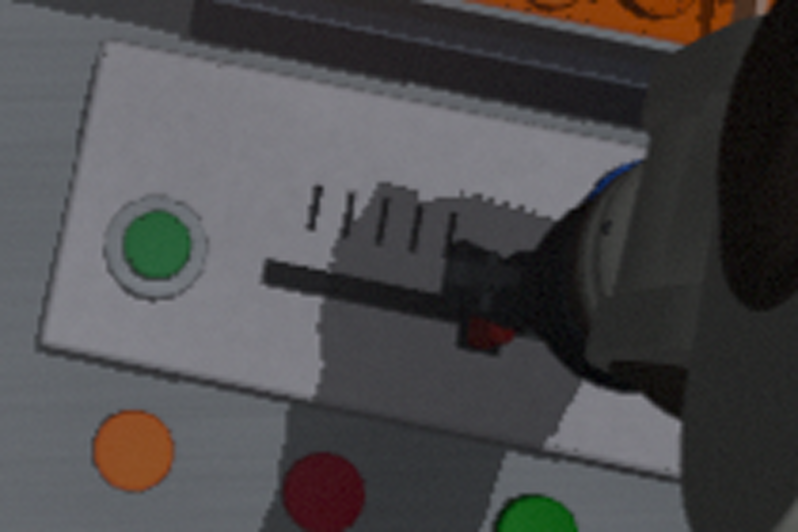

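servo_tool:
  steps:
    - {"x": 0.2, "y": 1, "z": 0, "yaw": 0}
    - {"x": 0.4, "y": 2, "z": 0, "yaw": 0}
    - {"x": 0.7, "y": 3, "z": 0, "yaw": 0}
    - {"x": 0.9, "y": 4, "z": 0, "yaw": 0}
    - {"x": 1.1, "y": 5, "z": 0, "yaw": 0}
    - {"x": 1.4, "y": 6, "z": 0, "yaw": 0}

```text
time: 5.55
ee_pos: [0.5297, -0.1543, 0.1175]
tcp_rot: [180.0, 0.0, -12.8]
wrist_force: [-2.0, -6.0, 0.4]
opening: 0.0004
```

```bash
python3 look.py w4
```

```text
t 5.55 tip y -50.9 F along -6.3 [-2.05 -5.99  0.43]
```

View pics/w4.png

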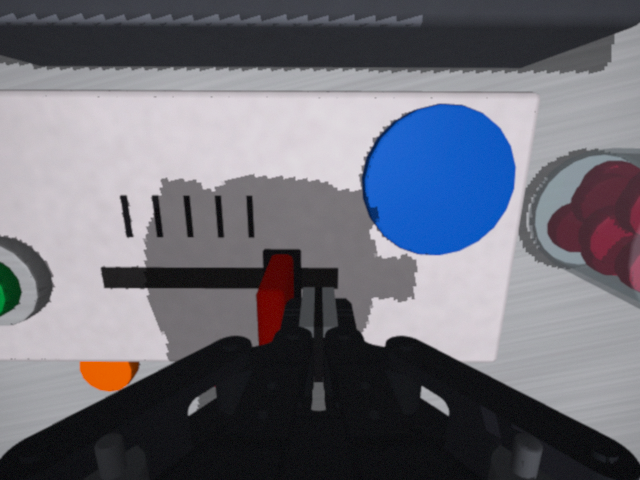

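servo_tool:
  steps:
    - {"x": 0.1, "y": 0.5, "z": 0, "yaw": 0}
    - {"x": 0.2, "y": 1, "z": 0, "yaw": 0}
    - {"x": 0.3, "y": 1.5, "z": 0, "yaw": 0}
    - {"x": 0.4, "y": 2, "z": 0, "yaw": 0}

```text
time: 6.15
ee_pos: [0.53, -0.1527, 0.1176]
tcp_rot: [179.9, 0.0, -12.8]
wrist_force: [-1.1, -5.4, 0.1]
opening: -0.0001
```

servo_tool:
  steps:
    - {"x": 0.1, "y": 0.5, "z": 0, "yaw": 0}
    - {"x": 0.2, "y": 1, "z": 0, "yaw": 0}
    - {"x": 0.3, "y": 1.5, "z": 0, "yaw": 0}
    - {"x": 0.4, "y": 2, "z": 0, "yaw": 0}

```text
time: 6.65
ee_pos: [0.5305, -0.1506, 0.1176]
tcp_rot: [179.9, 0.0, -12.8]
wrist_force: [0.2, -2.9, -0.7]
opening: -0.0
```

servo_tool:
  steps:
    - {"x": 0.1, "y": 0.5, "z": 0, "yaw": 0}
    - {"x": 0.2, "y": 1, "z": 0, "yaw": 0}
    - {"x": 0.3, "y": 1.5, "z": 0, "yaw": 0}
    - {"x": 0.4, "y": 2, "z": 0, "yaw": 0}

```text
time: 7.15
ee_pos: [0.531, -0.1484, 0.1176]
tcp_rot: [179.9, 0.0, -12.8]
wrist_force: [0.8, -1.7, 0.7]
opening: -0.0001
```

```bash
python3 look.py w5
```

```text
t 7.15 tip y -44.92 F along -1.46 [ 0.81 -1.68  0.69]
```

View pics/w5.png

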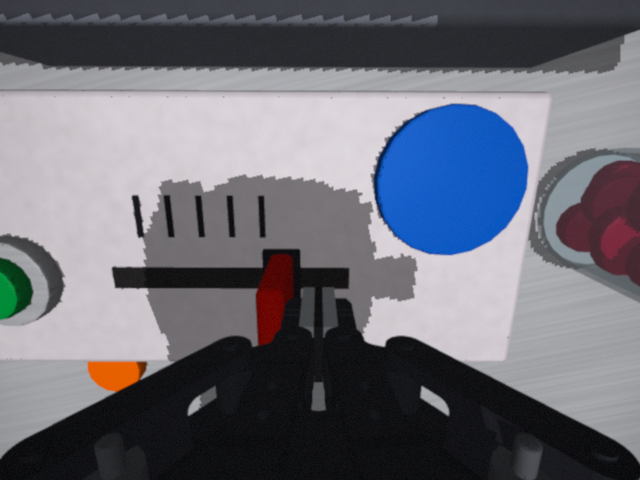

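servo_tool:
  steps:
    - {"x": 0.1, "y": 0.5, "z": 0, "yaw": 0}
    - {"x": 0.2, "y": 1, "z": 0, "yaw": 0}
    - {"x": 0.3, "y": 1.5, "z": 0, "yaw": 0}
    - {"x": 0.4, "y": 2, "z": 0, "yaw": 0}
    - {"x": 0.6, "y": 2.5, "z": 0, "yaw": 0}
    - {"x": 0.6, "y": 2.5, "z": 0, "yaw": 0}

```text
time: 8.0
ee_pos: [0.5315, -0.1457, 0.1175]
tcp_rot: [180.0, 0.0, -12.8]
wrist_force: [0.3, -1.0, -0.6]
opening: -0.0002
```

```bash
python3 look.py w6
```

```text
t 8.0 tip y -42.15 F along -0.89 [ 0.31 -0.99 -0.59]
```

View pics/w6.png

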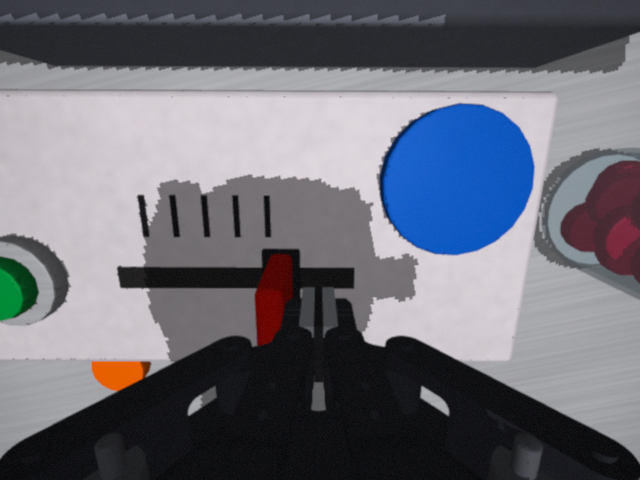

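servo_tool:
  steps:
    - {"x": 0.1, "y": 0.5, "z": 0, "yaw": 0}
    - {"x": 0.2, "y": 1, "z": 0, "yaw": 0}
    - {"x": 0.2, "y": 1, "z": 0, "yaw": 0}

```text
time: 8.48
ee_pos: [0.5317, -0.1447, 0.1176]
tcp_rot: [180.0, 0.0, -12.8]
wrist_force: [-0.2, -0.7, 0.7]
opening: 0.0001
```

servo_tool:
  steps:
    - {"x": 0.1, "y": 0.5, "z": 0, "yaw": 0}
    - {"x": 0.2, "y": 1, "z": 0, "yaw": 0}
    - {"x": 0.2, "y": 1, "z": 0, "yaw": 0}

```text
time: 8.85
ee_pos: [0.5319, -0.1437, 0.1175]
tcp_rot: [180.0, 0.0, -12.8]
wrist_force: [0.2, -0.3, -0.4]
opening: 0.0
```

```bash
python3 look.py w7
```

```text
t 8.85 tip y -40.07 F along -0.23 [ 0.19 -0.28 -0.4 ]
```

View pics/w7.png

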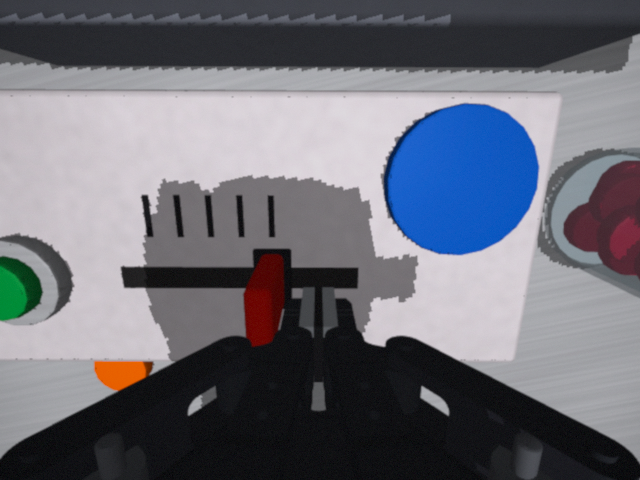

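servo_tool:
  steps:
    - {"x": 0.2, "y": 1, "z": 0, "yaw": 0}
    - {"x": 0.4, "y": 2, "z": 0, "yaw": 0}
    - {"x": 0.7, "y": 3, "z": 0, "yaw": 0}
    - {"x": 0.9, "y": 4, "z": 0, "yaw": 0}
    - {"x": 1.1, "y": 5, "z": 0, "yaw": 0}
    - {"x": 1.4, "y": 6, "z": 0, "yaw": 0}
    - {"x": 1.6, "y": 7, "z": 0, "yaw": 0}
    - {"x": 1.8, "y": 8, "z": 0, "yaw": 0}

```text
time: 9.95
ee_pos: [0.5336, -0.1363, 0.1176]
tcp_rot: [179.9, 0.0, -12.8]
wrist_force: [-0.4, -4.6, 0.3]
opening: -0.0001
```

servo_tool:
  steps:
    - {"x": 0.1, "y": 0.5, "z": 0, "yaw": 0}
    - {"x": 0.2, "y": 1, "z": 0, "yaw": 0}
    - {"x": 0.3, "y": 1.5, "z": 0, "yaw": 0}
    - {"x": 0.4, "y": 2, "z": 0, "yaw": 0}
    - {"x": 0.6, "y": 2.5, "z": 0, "yaw": 0}
    - {"x": 0.7, "y": 3, "z": 0, "yaw": 0}

```text
time: 10.7
ee_pos: [0.5343, -0.1331, 0.1176]
tcp_rot: [179.9, 0.0, -12.8]
wrist_force: [-0.3, -3.5, -0.8]
opening: -0.0003
```

```bash
python3 look.py w8
```

```text
t 10.7 tip y -29.25 F along -3.47 [-0.35 -3.48 -0.77]
```

View pics/w8.png

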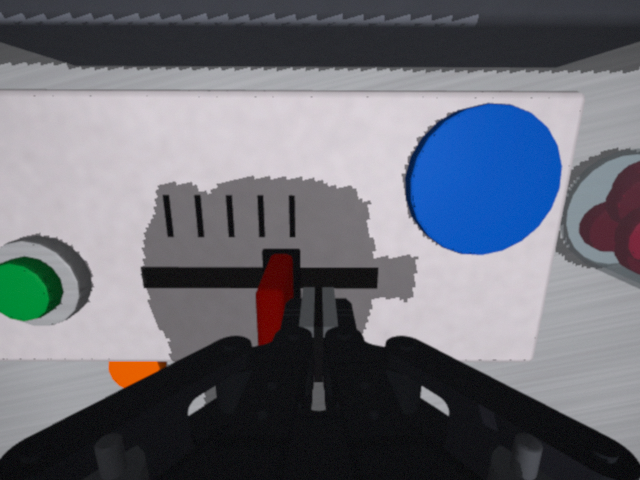

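servo_tool:
  steps:
    - {"x": 0.1, "y": 0.5, "z": 0, "yaw": 0}
    - {"x": 0.2, "y": 1, "z": 0, "yaw": 0}
    - {"x": 0.3, "y": 1.5, "z": 0, "yaw": 0}
    - {"x": 0.4, "y": 2, "z": 0, "yaw": 0}
    - {"x": 0.6, "y": 2.5, "z": 0, "yaw": 0}
    - {"x": 0.7, "y": 3, "z": 0, "yaw": 0}
    - {"x": 0.8, "y": 3.5, "z": 0, "yaw": 0}
    - {"x": 0.9, "y": 4, "z": 0, "yaw": 0}
    - {"x": 0.9, "y": 4, "z": 0, "yaw": 0}

```text
time: 11.92
ee_pos: [0.5352, -0.129, 0.1176]
tcp_rot: [179.9, 0.0, -12.8]
wrist_force: [0.7, 0.0, 0.5]
opening: 0.0003
```

servo_tool:
  steps:
    - {"x": 0.1, "y": 0.5, "z": 0, "yaw": 0}
    - {"x": 0.2, "y": 1, "z": 0, "yaw": 0}
    - {"x": 0.2, "y": 1, "z": 0, "yaw": 0}

```text
time: 12.3
ee_pos: [0.5354, -0.1279, 0.1176]
tcp_rot: [179.9, 0.0, -12.8]
wrist_force: [0.7, -0.1, -0.1]
opening: 0.0002
```

```bash
python3 look.py w9
```

```text
t 12.3 tip y -23.93 F along 0.05 [ 0.67 -0.1  -0.14]
```

View pics/w9.png

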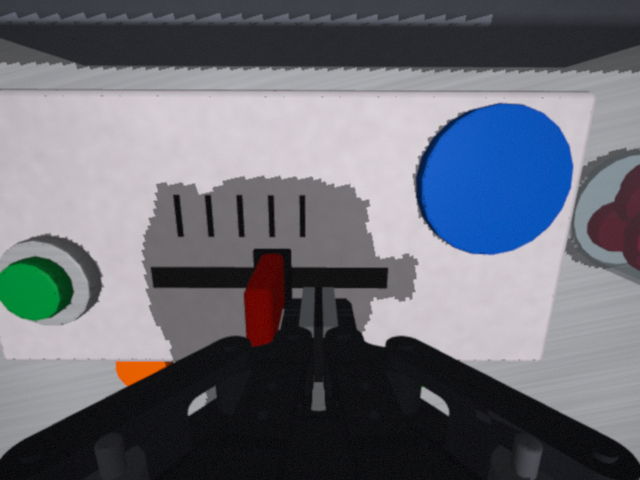

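servo_tool:
  steps:
    - {"x": 0.2, "y": 1, "z": 0, "yaw": 0}
    - {"x": 0.4, "y": 2, "z": 0, "yaw": 0}
    - {"x": 0.7, "y": 3, "z": 0, "yaw": 0}
    - {"x": 0.9, "y": 4, "z": 0, "yaw": 0}
    - {"x": 1.1, "y": 5, "z": 0, "yaw": 0}
    - {"x": 1.4, "y": 6, "z": 0, "yaw": 0}
    - {"x": 1.6, "y": 7, "z": 0, "yaw": 0}
    - {"x": 1.8, "y": 8, "z": 0, "yaw": 0}

```text
time: 13.4
ee_pos: [0.5368, -0.122, 0.1176]
tcp_rot: [179.9, 0.0, -12.7]
wrist_force: [-0.3, -5.6, 0.7]
opening: -0.0002
```

servo_tool:
  steps:
    - {"x": 0.1, "y": 0.5, "z": 0, "yaw": 0}
    - {"x": 0.2, "y": 1, "z": 0, "yaw": 0}
    - {"x": 0.3, "y": 1.5, "z": 0, "yaw": 0}
    - {"x": 0.4, "y": 2, "z": 0, "yaw": 0}
    - {"x": 0.6, "y": 2.5, "z": 0, "yaw": 0}
    - {"x": 0.7, "y": 3, "z": 0, "yaw": 0}
    - {"x": 0.8, "y": 3.5, "z": 0, "yaw": 0}
    - {"x": 0.8, "y": 3.5, "z": 0, "yaw": 0}

```text
time: 14.4
ee_pos: [0.5373, -0.1199, 0.1176]
tcp_rot: [180.0, 0.0, -12.6]
wrist_force: [-0.6, -2.6, -1.1]
opening: 0.0001
```

```bash
python3 look.py w10
```

```text
t 14.4 tip y -15.65 F along -2.68 [-0.57 -2.62 -1.1 ]
```

View pics/w10.png

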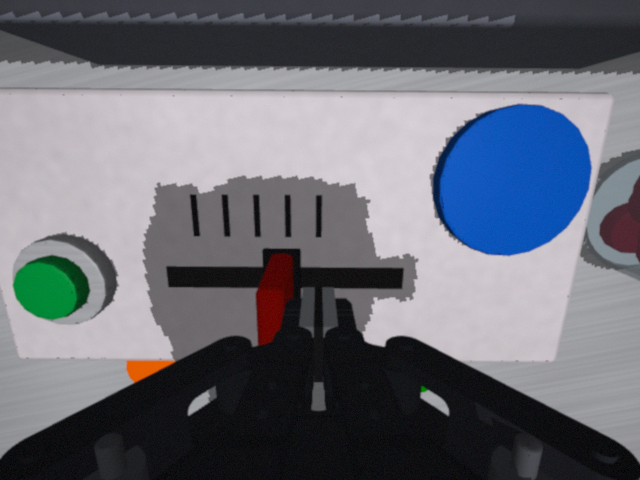

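servo_tool:
  steps:
    - {"x": 0.1, "y": 0.5, "z": 0, "yaw": 0}
    - {"x": 0.2, "y": 1, "z": 0, "yaw": 0}
    - {"x": 0.3, "y": 1.5, "z": 0, "yaw": 0}
    - {"x": 0.4, "y": 2, "z": 0, "yaw": 0}
    - {"x": 0.6, "y": 2.5, "z": 0, "yaw": 0}
    - {"x": 0.7, "y": 3, "z": 0, "yaw": 0}
    - {"x": 0.7, "y": 3, "z": 0, "yaw": 0}

```text
time: 15.38
ee_pos: [0.5377, -0.1182, 0.1176]
tcp_rot: [-179.9, 0.0, -12.4]
wrist_force: [-0.4, -3.1, -0.2]
opening: 0.0002
```

servo_tool:
  steps:
    - {"x": 0.1, "y": 0.5, "z": 0, "yaw": 0}
    - {"x": 0.2, "y": 1, "z": 0, "yaw": 0}
    - {"x": 0.3, "y": 1.5, "z": 0, "yaw": 0}
    - {"x": 0.3, "y": 1.5, "z": 0, "yaw": 0}

```text
time: 15.88
ee_pos: [0.5379, -0.1173, 0.1176]
tcp_rot: [-179.9, 0.0, -12.4]
wrist_force: [0.3, -1.7, -0.6]
opening: -0.0001
```

```bash
python3 look.py w11
```

```text
t 15.875 tip y -13.08 F along -1.57 [ 0.28 -1.67 -0.55]
```

View pics/w11.png

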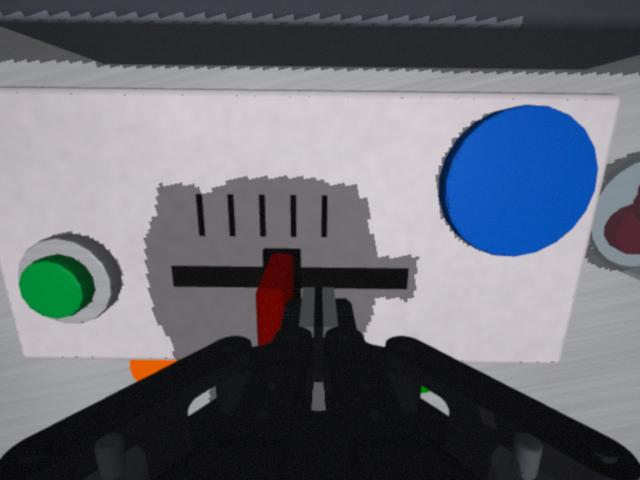

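View pics/w11t.png

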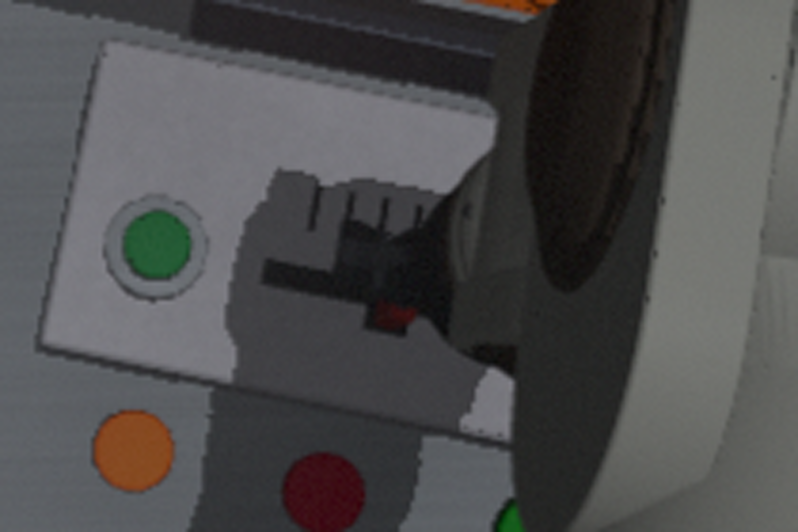

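```bash
python3 - <<'E'
from workcell import *
import cv2
o=get_obs();print(o['q'],o['joint_efforts'].round(2),o['torque'])
p,_=camera('side');cv2.imwrite('pics/s11.png',p[:,:,::-1])
E
```

```text
[-1.23573903e+01  4.57333157e+00 -5.35542604e+00  8.01028919e+01
  1.03177149e-01  1.79996252e+02] [ 7.200e-01 -5.212e+01  4.669e+01  3.400e-01  3.600e-01 -2.000e-02] [-0.27524524 -0.03177695 -0.02720317]
```

View pics/s11.png

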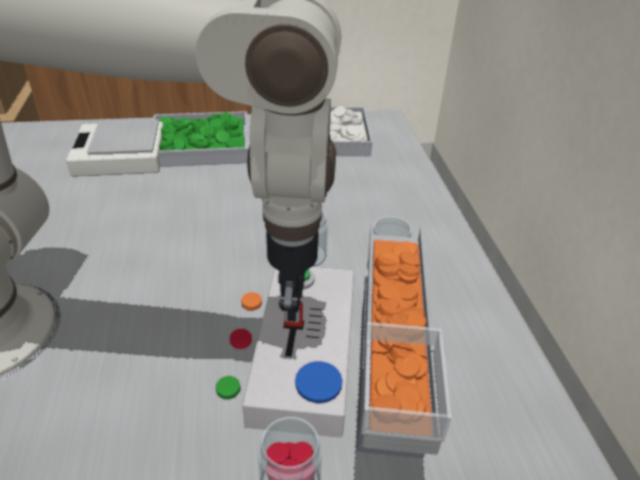

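Joint 6 is at its 180° limit, which explains why the recent steps fell short. I'll let the yaw rise a little while pushing.

servo_tool:
  steps:
    - {"x": 0, "y": 0, "z": 0, "yaw": 1}
    - {"x": 0, "y": 0, "z": 0, "yaw": 2}
    - {"x": 0, "y": 0, "z": 0, "yaw": 3}
    - {"x": 0, "y": 0, "z": 0, "yaw": 3}

```text
time: 16.52
ee_pos: [0.5379, -0.1174, 0.1176]
tcp_rot: [-179.9, 0.0, -9.3]
wrist_force: [0.9, -1.7, 0.6]
opening: 0.0001
```

servo_tool:
  steps:
    - {"x": 0.1, "y": 0.5, "z": 0, "yaw": 0}
    - {"x": 0.2, "y": 1, "z": 0, "yaw": 0}
    - {"x": 0.2, "y": 1, "z": 0, "yaw": 0}

```text
time: 16.9
ee_pos: [0.538, -0.1161, 0.1176]
tcp_rot: [-179.9, 0.0, -9.3]
wrist_force: [0.2, -1.1, -0.3]
opening: -0.0005
```

```bash
python3 look.py w12; python3 -c "
from workcell import *;print(get_obs()['q'])"
```

```text
t 16.9 tip y -11.85 F along -0.99 [ 0.2  -1.06 -0.31]
[-1.22421862e+01  4.57109189e+00 -5.35562203e+00  8.01186267e+01
  1.19868073e-01  1.77082289e+02]
```

View pics/w12.png

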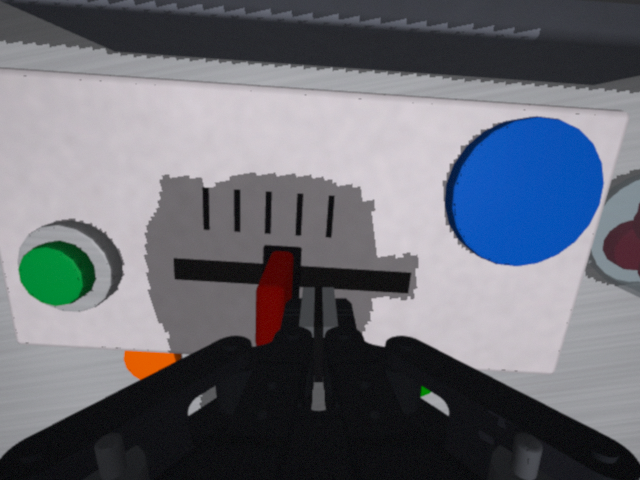

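servo_tool:
  steps:
    - {"x": 0.1, "y": 0.5, "z": 0, "yaw": 0}
    - {"x": 0.2, "y": 1, "z": 0, "yaw": 0}
    - {"x": 0.2, "y": 1, "z": 0, "yaw": 0}

```text
time: 17.38
ee_pos: [0.5381, -0.115, 0.1175]
tcp_rot: [-179.9, 0.1, -9.3]
wrist_force: [0.7, 0.1, 0.2]
opening: -0.0001
```

servo_tool:
  steps:
    - {"x": 0.1, "y": 0.5, "z": 0, "yaw": 0}
    - {"x": 0.2, "y": 1, "z": 0, "yaw": 0}
    - {"x": 0.2, "y": 1, "z": 0, "yaw": 0}

```text
time: 17.75
ee_pos: [0.5383, -0.114, 0.1175]
tcp_rot: [-179.9, 0.1, -9.3]
wrist_force: [-0.0, -0.4, 0.2]
opening: 0.0002
```

```bash
python3 look.py w13
```

```text
t 17.75 tip y -9.68 F along -0.44 [-0.01 -0.44  0.25]
```

View pics/w13.png

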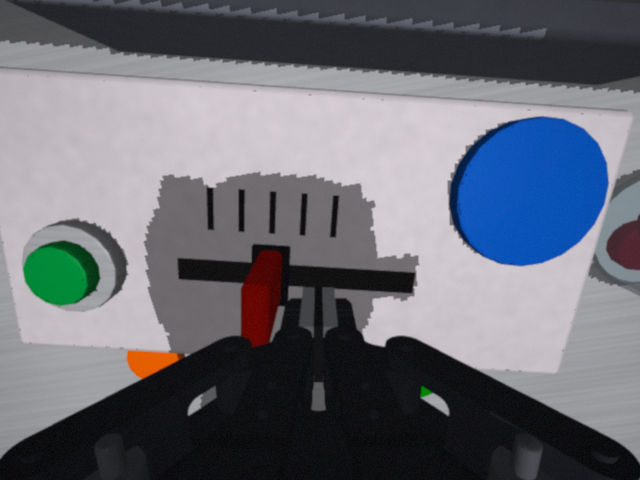

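servo_tool:
  steps:
    - {"x": -0.8, "y": -4, "z": 0, "yaw": 0}
    - {"x": -2.2, "y": -10, "z": 0, "yaw": 0}
    - {"x": -3.3, "y": -15, "z": 0, "yaw": 0}
    - {"x": -3.3, "y": -15, "z": 20, "yaw": 0}
    - {"x": -3.3, "y": -15, "z": 50, "yaw": 0}
    - {"x": -3.3, "y": -15, "z": 75, "yaw": 0}
    - {"x": 0, "y": 0, "z": 75, "yaw": 2}
    - {"x": 7, "y": 30, "z": 75, "yaw": 5}
    - {"x": 15, "y": 65, "z": 75, "yaw": 8}
    - {"x": 22, "y": 95, "z": 75, "yaw": 11}
    - {"x": 28.5, "y": 122.5, "z": 75, "yaw": 13}
    - {"x": 28.5, "y": 122.5, "z": 75, "yaw": 13}

```text
time: 19.35
ee_pos: [0.5667, 0.0105, 0.1912]
tcp_rot: [-179.8, 0.1, 3.9]
wrist_force: [-0.6, 0.2, -0.2]
opening: 0.0
```

servo_tool:
  steps:
    - {"x": 0, "y": 0, "z": 0, "yaw": 0}
    - {"x": 0, "y": 0, "z": 0, "yaw": 0}

```text
time: 19.6
ee_pos: [0.5664, 0.0099, 0.1907]
tcp_rot: [-179.8, 0.2, 3.9]
wrist_force: [-0.3, 1.1, -0.6]
opening: 0.0001
```

```bash
python3 look.py w14;python3 - <<'E'
from h import *
from workcell import get_obs
o=get_obs();print(o['ee_pos'],o['q'])
P=portw((.5655,-.1102),-.2229,[[-.025,.115,.082],[-.025,.014,.111]])
print(wproj(o,P),wproj(o,[o['ee_pos']+[0,0,.082-o['ee_pos'][2]]]))
E
```

```text
t 19.6 tip y 117.38 F along 1.0 [-0.25  1.08 -0.58]
[0.56656734 0.00982581 0.19105711] [9.25946094e-01 6.58676208e+00 4.92362114e+00 8.85008449e+01
 1.45688471e-01 1.77089097e+02]
[[322.08892207 249.2799863 ]
 [475.53320119 306.73978045]] [[318.69659704 249.02084432]]
```

View pics/w14.png

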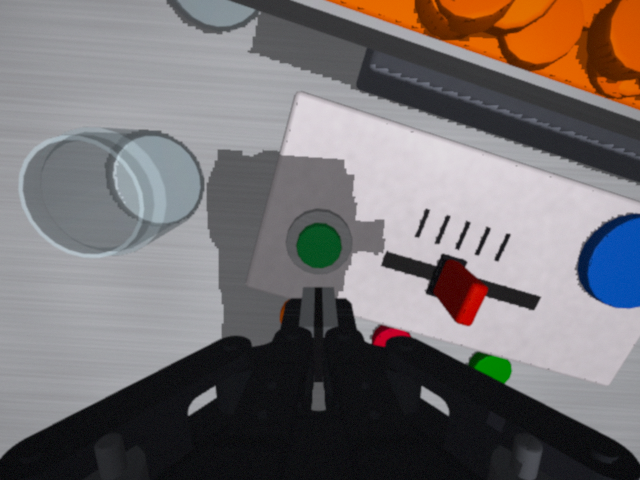

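View pics/w14t.png

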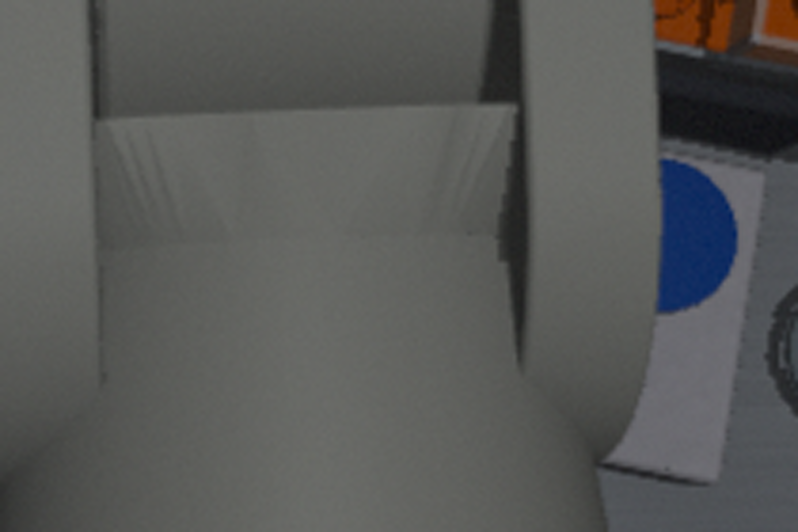

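servo_tool:
  steps:
    - {"x": 2, "y": 0, "z": -15, "yaw": 0}
    - {"x": 2, "y": 0, "z": -35, "yaw": 0}
    - {"x": 2, "y": 0, "z": -55, "yaw": 0}
    - {"x": 2, "y": 0, "z": -70, "yaw": 0}
    - {"x": 2, "y": 0, "z": -78, "yaw": 0}
    - {"x": 2, "y": 0, "z": -82, "yaw": 0}
    - {"x": 2, "y": 0, "z": -82, "yaw": 0}

```text
time: 20.58
ee_pos: [0.5687, 0.0098, 0.1093]
tcp_rot: [-179.8, 0.1, 3.8]
wrist_force: [-0.0, 0.0, -0.0]
opening: 0.0003
```

servo_tool:
  steps:
    - {"x": 0, "y": 0, "z": -2, "yaw": 0}
    - {"x": 0, "y": 0, "z": -4, "yaw": 0}
    - {"x": 0, "y": 0, "z": -6, "yaw": 0}
    - {"x": 0, "y": 0, "z": -8, "yaw": 0}
    - {"x": 0, "y": 0, "z": -8, "yaw": 0}

```text
time: 21.2
ee_pos: [0.5688, 0.0099, 0.1015]
tcp_rot: [-179.8, 0.1, 3.8]
wrist_force: [0.8, 0.4, 2.8]
opening: 0.0001
```

servo_tool:
  steps:
    - {"x": 0, "y": 0, "z": -1, "yaw": 0}
    - {"x": 0, "y": 0, "z": -2, "yaw": 0}
    - {"x": 0, "y": 0, "z": -3, "yaw": 0}
    - {"x": 0, "y": 0, "z": -3.5, "yaw": 0}
    - {"x": 0, "y": 0, "z": -3.5, "yaw": 0}

```text
time: 21.82
ee_pos: [0.5688, 0.0098, 0.0981]
tcp_rot: [-179.8, 0.1, 3.8]
wrist_force: [-0.9, -0.9, 4.6]
opening: 0.0002
```

servo_tool:
  steps:
    - {"x": 0, "y": 0, "z": -0.5, "yaw": 0}
    - {"x": 0, "y": 0, "z": -1, "yaw": 0}
    - {"x": 0, "y": 0, "z": -1, "yaw": 0}

```text
time: 22.2
ee_pos: [0.5689, 0.0098, 0.098]
tcp_rot: [-179.9, 0.1, 3.8]
wrist_force: [-3.7, 0.1, 9.5]
opening: 0.0001
```

The button is at its hard stop: 9.5 N with no further travel. Now I'll release it and retreat.

servo_tool:
  steps:
    - {"x": 0, "y": 0, "z": 3, "yaw": 0}
    - {"x": 0, "y": 0, "z": 8, "yaw": 0}
    - {"x": 0, "y": 0, "z": 25, "yaw": 0}
    - {"x": 0, "y": 0, "z": 55, "yaw": 0}
    - {"x": 0, "y": 0, "z": 90, "yaw": 0}
    - {"x": 0, "y": 0, "z": 130, "yaw": 0}
    - {"x": -20, "y": 0, "z": 150, "yaw": 0}
    - {"x": -60, "y": 20, "z": 160, "yaw": 4}
    - {"x": -110, "y": 60, "z": 160, "yaw": 10}
    - {"x": -150, "y": 105, "z": 160, "yaw": 18}
    - {"x": -180, "y": 150, "z": 160, "yaw": 26}
    - {"x": -180, "y": 150, "z": 160, "yaw": 26}

```text
time: 23.7
ee_pos: [0.3871, 0.1621, 0.2593]
tcp_rot: [-179.8, -0.0, 30.2]
wrist_force: [0.3, -0.3, 0.7]
opening: 0.0001
```

servo_tool:
  steps:
    - {"x": -20, "y": 40, "z": 0, "yaw": 8}
    - {"x": -40, "y": 80, "z": 0, "yaw": 16}
    - {"x": -60, "y": 120, "z": 0, "yaw": 24}
    - {"x": -60, "y": 120, "z": 0, "yaw": 24}
    - {"x": -60, "y": 120, "z": 0, "yaw": 24}

```text
time: 24.32
ee_pos: [0.3276, 0.2816, 0.2596]
tcp_rot: [-179.9, -0.0, 54.1]
wrist_force: [-0.1, -0.5, 0.2]
opening: -0.0002
```

```bash
python3 look.py w15; python3 - <<'E'
from workcell import *
import cv2
for n in('top','side'):
    p,_=camera(n);cv2.imwrite(f'pics/{n}1.png',p[:,:,::-1])
E
```

```text
t 24.325 tip y 329.55 F along -0.52 [-0.07 -0.52  0.22]
```

View pics/top1.png

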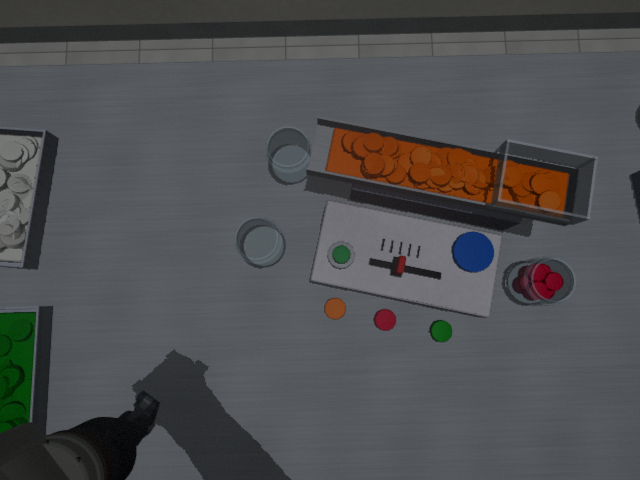

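View pics/w15t.png

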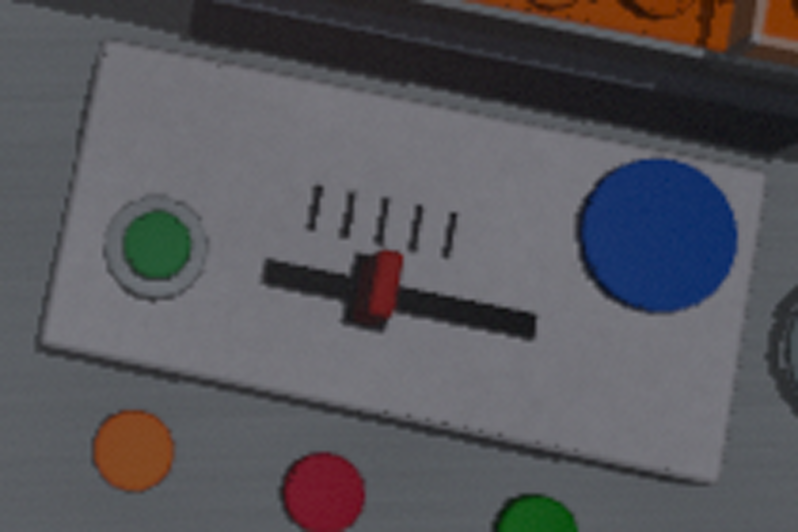

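View pics/side1.png

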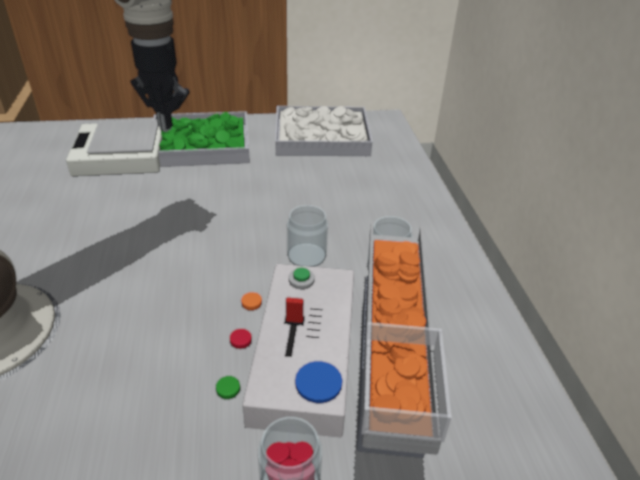

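```bash
python3 - <<'E'
from h import *
for v in (48,64,80):
  q=proj('top',portw((.5646,-.1102),-.2216,[[-.025,(v-50)/1000,.111]]))[0];print(v,(q-[300,190])*3.8)
a=cv2.imread('pics/top0.png').astype(int);b=cv2.imread('pics/top1.png').astype(int)
d=(abs(a-b).max(2)>40).astype('uint8');d[:, :230]=0;d[335:]=0
k,l,s,c=cv2.connectedComponentsWithStats(d);print([r.tolist() for r in s[1:] if r[4]>15])
E
```

```text
48 [422.82909266 290.75752081]
64 [386.62588241 283.51100509]
80 [350.47173849 276.27431059]
[[390, 256, 16, 21, 207], [421, 262, 18, 22, 246]]
```

The lever matches the third click (predicted about (387,284), seen at about (386,286)). Only the lever changed between the two top pictures, and the button looks up.

```bash
python3 -c "
from workcell import *;print(job_done())"
```

```text
the job is handed in; nothing more can be done
None
```

I pushed the red lever with the closed fingertip through clicks one and two, left it in the third, and backed off. I then pressed the green start button to its stop, let it go, moved the arm clear and handed the job in; no verdict came back.

- **Lever:** in the last top picture it sits at the third tick, within about 1 mm of the position predicted for 0.064. It never went near the fourth click. The highest push force I read was about 6.3 N, though force is only reported at the end of each move.
- **Button:** it stopped moving at 9.5 N after about 6 mm of travel. In the last picture it looks the same as before it was pressed.
- **Jars, lid and sweets:** comparing the top picture before and after shows no change in the scene apart from the lever.
- **Disagreements:** the wrist and fixed cameras differed by about 2.3 mm. The last wrist joint also reached its 180° limit between clicks two and three, so a few pushes fell short until I let the gripper turn slightly.

The robot's clock read about 24 s at the last reading before hand-in, well under the 64 s limit.

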